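# Flip the side stand down and hold the little bike upright for the foot-gap check

### The job

The small balance bike leans on the iron angle plate with its newly fitted side stand folded up. Flip the stand down past its dead centre until it snaps home, then take hold of a frame tube (best the bare seat tube), bring the bike upright off the plate and finish while still holding it there: upright, still, both tyres on the bench where they stood and the stand's foot hanging clear, so that the gap under the foot can be measured. Do not let the bike fall over, and leave the other things on the bench where they lie.

Things in the scene. Friction and masses are not known exactly. Their poses are not given: they have to be found in the camera images.
- bike: Toddler's balance bike, grey frame, no saddle or bars, two 152 mm wheels with stiff hubs; 1 kg; cannot stay upright by itself. Origin on the ground line between the tyre bottoms; own z up the frame, +y forward (to the robot's left), -x its left side, toward the robot, with the stand. Starts leaning 14 degrees away from the robot. Sizes in the other entries are in this frame, mm.
- seat_tube (a point): Point on the axis of the bare upright seat tube, 28 mm thick, at x 0, y -20, z 238, 27 mm below its open top. The tube is free of other tubes above z 215: a good place to grip, fingers closing along the bike's length. Turns with the bike. Top tube runs from it at z 188 forward to the head tube at y 139, whose stub ends at z 262.
- kickstand (a joint): Angle of the side stand: 0 folded up (leg points back along the left chain stay), 1.66 fully down on its stop. An over-centre coil spring, from a stud on the seat tube to the leg 30 mm from the pivot, pushes it back up below about 0.85 and snaps it down beyond; about 2 N at the foot moves it.
- stand_pivot (a point): Pivot of the side stand on the bike's left, at x -43, y -45, z 106. It turns about the axis (0.94, 0, -0.34) of the bike's frame, right-handed: the leg swings from pointing back (own -y) to pointing down and outward.
- stand_foot (a point): Centre of the rubber foot (17 mm thick) at the free end of the stand. The leg is a round bar 11 mm thick; folded, it runs 6 mm outside the pivot point straight back for 70 mm, then bends out to the foot, which lies 94 mm behind the pivot, 22 mm farther out and level with it. Stand down and bike upright, the foot hangs 15 to 20 mm clear of the bench.
- rear_tyre (a point): Bottom of the rear tyre's crown (x 0, y -160, z 0). The tyres are 30 mm wide with round crowns of 15 mm radius, so the bike tilts about a line 15 mm above the two tyre bottoms. Rear axle at y -160, z 76, its ends at x +-49; the seat stays rise from it to the seat tube at z 205.
- front_tyre (a point): Bottom of the front tyre's crown (x 0, y +170, z 0); the front axle is above it at z 76, its ends at x +-47.
- angle_plate: Dark cast-iron angle plate, fixed, 100 mm deep, 80 mm wide, 150 mm high, behind the bike; origin under its centre, upright face toward the bike (own -x) at x -50 mm. The bike's seat tube leans on its top edge.
- flat_tin_mid (a point): Round tin, 65 mm wide, 24 mm high; bystander, point at its middle. Leave it where it lies.
- screwdriver_mid (a point): Screwdriver, 180 mm long, 28 mm thick; bystander, point at its middle. Leave it where it lies.
- calliper_mid (a point): Steel vernier calliper lying flat, 190 by 74 by 8 mm; bystander, point at its middle. Leave it where it lies.
- marker_pen_mid (a point): Marker pen, 135 mm long, 14 mm thick; bystander, point at its middle. Leave it where it lies.
- tape_roll_mid (a point): Roll of masking tape, 88 mm wide, 19 mm high; bystander, point at its middle. Leave it where it lies.
Not all that is in view belongs to the job. Of the things shaped like the angle_plate, the dark steel one is meant.

How it is judged:
By the outcome, as a careful person would: the job done as asked, in the order asked, and still so for the second after the job is handed in, while the arm keeps its last pose, push and grip.
It also fails if it takes over 54 s, if anything falls off the work surface, if the arm or the gripper's body presses on something with over 40 N, if the wrist force passes 120 N, or if a joint passes its speed limit or range.

### The arm

A 7-joint arm with a two-finger parallel gripper is mounted at the origin on a cart in front of the work surface, level with it; the furniture and walls round the work are solid. World frame = base frame: x ahead of the robot, y to its left, z up, the work surface at z = 0. Lengths are in m, angles in rad, forces in N, time in s.
With the tool pointing down it reaches from about 0.425 to 0.875 m from the base axis. Payload 4.7 kg.
Tool frame: the origin (TCP) lies at the very end of the fingers, on their centre line; the grasp point (between the pads) lies 19 mm behind it; z points along the fingers, y is the line along which they close (so a half turn about z gives the same grasp; the last joint's range is limited). The gripper opens to 85 mm and grips with 20 to 120 N. Pads are 22 mm wide; open, the fingers measure 114 mm over their backs; the gripper's body (76 mm by 85 mm) begins 54 mm behind the grasp point. The pads swing forward as they close: fully open they stand 13 mm farther back than shut.
Start: joints at [1.235, 0.321, -0.07, 1.45, 0.023, 1.371, -0.057], TCP at [0.223, -0.611, 0.231] pointing down, gripper open.
Joint ranges: [-2.86, 2.86], [-0.3, 2.09], [-1.38, 1.24], [0.06, 2.45], [-1.56, 4.7], [0.09, 2.05], [-2.69, 2.69]. Speed limits (rad/s): [2.57, 2.57, 3.14, 3.14, 3.14, 3.14, 3.14].

### API

Orientations are given as a 3x3 rotation matrix whose columns are the frame's x, y, z axes.
In Python, from cell import env gives the robot as it stands.
- The arm moves only by the shell command python3 -m inch 'ROWS' [FORCE]. ROWS is a JSON object of lists of equal length, an entry for each row: "xyz": the shift along the tool's x, y, z in mm, a list of three; "dr": the turn, a rotation vector about the tool's x, y, z in rad, a list of three; "gripper": the closure, from -1 (fully open) to 1 (shut), so that 0 is half open. A call has 1 to 12 rows; each row shifts and turns the commanded pose from where the row before left it, along the tool's axes as they then stand; what a row does not reach is not made up. A row lasts 1/12 s, in which the tool goes at most 41.7 mm and 7.16 degrees, less where a joint would pass 70% of its speed; a pose out of reach is approached as far as the arm can. A call is refused whole if a number of a shift passes 41.7 or a number of a turn 0.125, either way. A call with a gripper value outside its range is refused whole. The fingers move at their own pace and stop on an object; FORCE is the grip in N (left out, the last holds). Time passes only in rows, so rows that do not move let the fingers close. It gives the time, the measured TCP pose, the force, the opening and the grip force at its end, in the units of the state.
- env.read_state(): the state, without advancing time (a new reading comes with each control period).
- env.get_image(name): name is "scene" or "top" or "wrist"; returns a dict with "img" (480x640x3 uint8, red, green, blue), "camera_matrix" (3x3 intrinsics, pixels), "k1" (the pictures are not rectified: a ray, as slopes to the right and down, at radius r is drawn at 1 + k1 r^2 times it, then the intrinsics apply), "T" (4x4, takes a point from camera to world coordinates); the wrist camera has in their place "hand_eye" (4x4, takes a point from camera to tool coordinates, whose origin is the TCP and whose axes are the flange's). Camera axes: x right, y down, z forward; pixel columns grow to the right and rows downward; lengths in m; the calibration is good to about 2 mm. A picture is of the moment at which its call begins: read the wrist's pose just before it. There is no depth.
- env.sign_off(): hands the job in; it is judged then, once.
Trained networks look in a picture, given as the dict that the camera call returned (one of the last four; its "shot" number tells which), for a name from the list of things; names that differ only in an ending like _2 or _b are one class to them, and where a whole thing is asked for, a point or a joint stands for the part that bears it (a point fixed in the world has none). Each returns a list of dicts, best first, with "confidence" (0 to 1); they miss things now and then, are a little off and sometimes report something else, mostly with a low value. They report only what shows in the picture. A call takes as long as a camera call. They do not tell look-alikes from the thing itself.
- env.look_for(picture, target): "position" ([column, row] in pixels, amid what is visible of it).
- env.pinpoint(picture, target): "position" ([column, row] in pixels: a listed point, or the origin of a listed thing).
The state is a dict: "clock": time; "q": joint angles; "joint_velocities": joint speeds; "joint_torque": joint torques, N m; "position": TCP position; "ee_rot": TCP orientation; "force": force on the tool from outside, world axes, zero at the start; "wrist_torque": the same for the moment, N m; "grip_width": opening from 0.0 (shut) to 1.0 (fully open); "gripper_force": force on a finger pad.
Only numpy, scipy, OpenCV 4.12 (cv2) and the standard library are available. Lean on these libraries where they do the work, as an engineer would, in place of code of your own. Each camera call takes 0.05 s, during which the arm holds its last target. There are 200 camera calls.

## Working session

There is one attempt and no reset: what is moved stays moved. The work goes in short steps, Python scripts to look and compute and a shell command to move; the robot and the scene stay as the last step left them, time stands still between calls to the robot, and variables do not carry over. Pictures are saved under pics/ and viewed, at most 10 in all, crops included, and the job is handed in when it is done.

```bash
ls; mkdir -p pics; cat > h.py <<'E'
import numpy as np, cv2
from cell import env
def ray(p,uv):
    K=p["camera_matrix"];T=np.array(p["T"]);k=p["k1"]
    K=np.array(K);d=np.array([(uv[0]-K[0,2])/K[0,0],(uv[1]-K[1,2])/K[1,1]])
    u=d.copy()
    for _ in range(20): u=d/(1+k*(u@u))
    v=T[:3,:3]@np.array([u[0],u[1],1]);return T[:3,3],v/np.linalg.norm(v)
def proj(p,X):
    K=np.array(p["camera_matrix"]);T=np.array(p["T"]);c=T[:3,:3].T@(np.array(X)-T[:3,3])
    u=c[:2]/c[2];u=u*(1+p["k1"]*(u@u));return K[:2,:2]@u+K[:2,2]
def shot(n):
    s=env.read_state();p=env.get_image(n)
    if n=="wrist":
        M=np.eye(4);M[:3,:3]=np.array(s["ee_rot"]);M[:3,3]=s["position"];p["Tw"]=M@np.array(p["hand_eye"])
        q=dict(p);q["T"]=p["Tw"];return p,q
    return p,p
def save(p,f): cv2.imwrite("pics/"+f,cv2.cvtColor(p["img"],cv2.COLOR_RGB2BGR))
def tri(rs):
    A=sum(np.eye(3)-np.outer(v,v) for o,v in rs);b=sum((np.eye(3)-np.outer(v,v))@o for o,v in rs);return np.linalg.solve(A,b)
E
python3 - <<'E'
from h import *
s=env.read_state();print({k:np.round(v,3).tolist() for k,v in s.items()})
P={}
for n in("scene","top"):
    p,_=shot(n);save(p,n+"0.png");P[n]=p
    print(n,np.round(p["T"],3).tolist())
    for t in["bike","seat_tube","stand_pivot","stand_foot","rear_tyre","front_tyre","angle_plate","flat_tin_mid","screwdriver_mid","calliper_mid","marker_pen_mid","tape_roll_mid"]:
        print(t,[(np.round(r["position"]).tolist(),round(r["confidence"],2)) for r in env.pinpoint(p,t)[:3]])
E
```

```text
pics
{'clock': 0.0, 'q': [1.235, 0.322, -0.07, 1.452, 0.023, 1.371, -0.057], 'joint_velocities': [0.0, 0.0, 0.001, -0.002, -0.003, -0.0, -0.001], 'joint_torque': [0.001, -49.359, -0.381, -31.433, 0.013, 0.011, -0.0], 'position': [0.223, -0.61, 0.23], 'ee_rot': [[0.939, 0.343, -0.001], [0.343, -0.939, 0.002], [-0.0, -0.002, -1.0]], 'force': [-0.549, -0.495, -0.242], 'wrist_torque': [-0.044, 0.01, 0.011], 'gripper_force': 0.0, 'grip_width': 1.002}
scene [[-0.59, -0.347, 0.729, -0.336], [-0.807, 0.279, -0.52, 0.676], [-0.023, -0.895, -0.445, 0.737], [0.0, 0.0, 0.0, 1.0]]
bike []
seat_tube [([266.0, 352.0], 0.73), ([319.0, 224.0], 0.59), ([408.0, 253.0], 0.46)]
stand_pivot [([348.0, 283.0], 0.61)]
stand_foot [([385.0, 268.0], 0.7)]
rear_tyre [([381.0, 303.0], 0.57)]
front_tyre [([266.0, 350.0], 0.63)]
angle_plate [([190.0, 398.0], 0.75), ([344.0, 282.0], 0.68), ([312.0, 307.0], 0.6)]
flat_tin_mid [([345.0, 282.0], 0.4)]
screwdriver_mid []
calliper_mid [([435.0, 272.0], 0.6), ([265.0, 356.0], 0.28)]
marker_pen_mid [([406.0, 254.0], 0.64), ([349.0, 284.0], 0.29)]
tape_roll_mid [([386.0, 271.0], 0.69), ([360.0, 262.0], 0.39), ([349.0, 285.0], 0.28)]
top [[-0.021, -0.985, 0.17, 0.446], [-1.0, 0.022, -0.0, 0.003], [-0.003, -0.17, -0.985, 1.183], [0.0, 0.0, 0.0, 1.0]]
bike [([306.0, 304.0], 0.94), ([367.0, 300.0], 0.6)]
seat_tube [([310.0, 264.0], 0.77)]
stand_pivot [([319.0, 304.0], 0.75)]
stand_foot [([366.0, 316.0], 0.77)]
rear_tyre [([367.0, 297.0], 0.89)]
front_tyre [([237.0, 298.0], 0.72), ([308.0, 259.0], 0.2)]
angle_plate [([165.0, 311.0], 0.85), ([306.0, 259.0], 0.84)]
flat_tin_mid [([357.0, 251.0], 0.94)]
screwdriver_mid [([242.0, 243.0], 0.55), ([237.0, 296.0], 0.38)]
calliper_mid [([448.0, 285.0], 0.92), ([309.0, 261.0], 0.25)]
marker_pen_mid [([442.0, 248.0], 0.62)]
tape_roll_mid [([393.0, 233.0], 0.64)]
```

View pics/scene0.png

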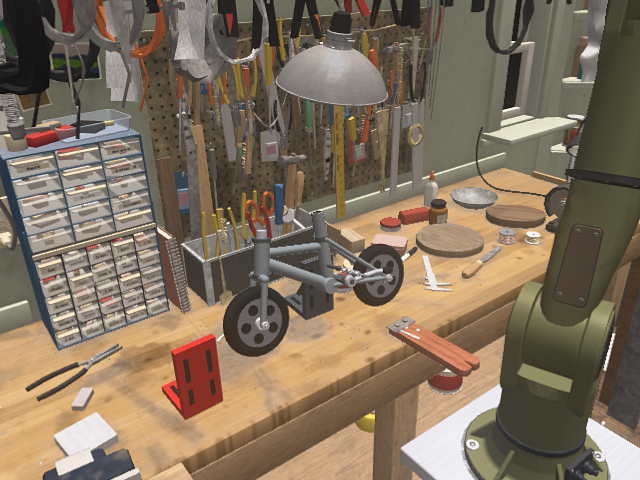

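View pics/top0.png

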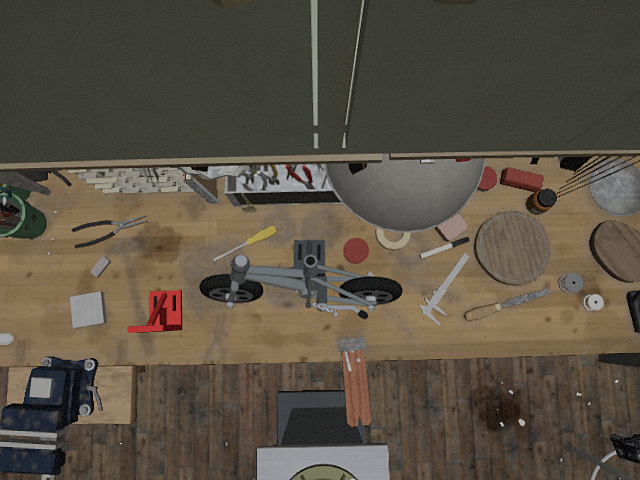

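```bash
python3 - <<'E'
from h import *
s,_=shot("scene");t,_=shot("top")
def best(p,n):
    r=env.pinpoint(p,n);return ray(p,r[0]["position"]) if r else None
for n in["stand_pivot","stand_foot","rear_tyre","front_tyre"]:
    a,b=best(s,n),best(t,n)
    if a and b: print(n,tri([a,b]).round(3))
for uv in[(367,297),(237,298),(306,304)]:
    o,v=ray(t,uv);print(uv,(o-v*o[2]/v[2]).round(3))
from scipy.optimize import least_squares
# bike pose: x,y,yaw, lean
E
```

```text
stand_pivot [ 0.49  -0.003  0.108]
stand_foot [ 0.471 -0.103  0.115]
front_tyre [ 0.514  0.204 -0.008]
(367, 297) [ 0.507 -0.124  0.   ]
(237, 298) [0.512 0.205 0.   ]
(306, 304) [0.493 0.031 0.   ]
```

The scene view shows the grey bike at (315,290), leaning on a dark plate at (315,295), with a red look-alike plate at (195,375). The top view shows the bike from (200,288) to (400,290), the dark plate at (310,262), the red plate at (165,311), and a lamp shade at (405,165).

Candidates in the top view:
- **Plate:** dark at (310,262), red at (165,311). I choose the dark one.
- **Stand:** folded leg and foot at (340–366, 310–316). The chain stay and axle at (367,297) could be mistaken for it.
- **Seat tube:** open top at (311,261). The head tube at (240,262) could be mistaken for it.

Next I fit the bike's pose and check it in one crop.

```bash
cat >> h.py <<'E'
from scipy.spatial.transform import Rotation as R
L={"seat_tube":(0,-20,238),"stand_pivot":(-43,-45,106),"stand_foot":(-65,-139,106),"rear_tyre":(0,-160,0),"front_tyre":(0,170,0),"bike":(0,0,0)}
def bike(q,l):  # q=x,y of tilt line, yaw, lean
    return np.array([q[0],q[1],.015])+R.from_euler("z",q[2]).apply(R.from_euler("y",q[3]).apply(np.array(l)/1e3-[0,0,.015]))
E
python3 - <<'E'
from h import *
from scipy.optimize import least_squares
obs=[]
for n in("top","scene"):
    p,_=shot(n)
    for k in L:
        r=[x for x in env.pinpoint(p,k)]
        if not r: continue
        # nearest to the prior
        u=proj(p,bike([.51,.036,-.015,.244],L[k]));r=min(r,key=lambda x:np.hypot(*(x["position"]-u)))
        if np.hypot(*(r["position"]-u))<15: obs.append((p,k,r["position"]))
    if n=="top":t=p
    else:s=p
f=lambda q:np.concatenate([proj(p,bike(q,L[k]))-u for p,k,u in obs]+[[(q[3]-.244)*200]])
o=least_squares(f,[.51,.036,-.015,.244],loss="soft_l1");q=o.x;print(q.round(4))
for (p,k,u),e in zip(obs,f(q)[:-1].reshape(-1,2)):print(k,np.round(u),e.round(1))
for k in L:print(k,bike(q,L[k]).round(3))
print("lamp",tri([ray(t,(405,165)),ray(s,(332,85))]).round(3))
im=t["img"].copy()
c=cv2.resize(im[220:340,190:410],None,fx=3.6,fy=3.6,interpolation=cv2.INTER_CUBIC)
for k in L:
    u=(proj(t,bike(q,L[k]))-[190,220])*3.6;cv2.circle(c,tuple(int(x) for x in u),4,(255,0,255),1)
save({"img":c},"crop0.png")
np.save("q.npy",q)
E
```

```text
[ 0.5099  0.0361 -0.0209  0.2472]
seat_tube [309. 263.] [1.4 2.1]
stand_pivot [323. 302.] [-0.6  1.5]
stand_foot [366. 315.] [-2.2 -2.3]
rear_tyre [363. 302.] [ 3.9 -3. ]
front_tyre [239. 298.] [-2.3  0.7]
bike [304. 300.] [ 0.1 -0.8]
seat_tube [320. 223.] [-0.9  1.4]
stand_pivot [348. 284.] [ 0.5 -3.8]
stand_foot [385. 268.] [2.5 1.8]
rear_tyre [381. 305.] [ 0.8 -1.3]
front_tyre [267. 355.] [-2.7 -0.7]
seat_tube [0.564 0.015 0.231]
stand_pivot [ 0.49  -0.008  0.114]
stand_foot [ 0.466 -0.102  0.119]
rear_tyre [ 0.503 -0.124  0.   ]
front_tyre [0.51  0.206 0.   ]
bike [0.506 0.036 0.   ]
lamp [ 0.689 -0.132  0.494]
```

View pics/crop0.png

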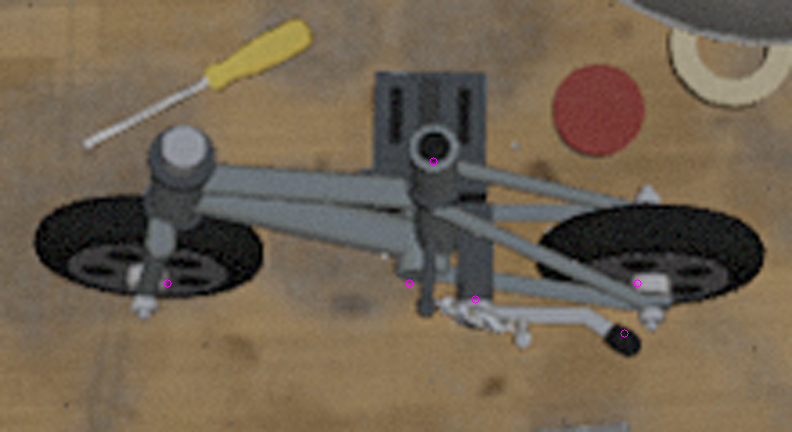

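The crop shows the seat-tube mouth at (435,148), the plate under it, and the folded leg running (500,315)–(590,318) to the black foot at (622,340). The projected points fit within a few mm. The lamp rim is at about (0.69,-0.13,0.48), so I keep the wrist clear of it.

```bash
python3 -m inch '{"xyz":[[0,0,0],[0,0,0],[0,0,0],[17,-36,0],[17,-36,0],[17,-36,0],[17,-36,0],[17,-36,0],[17,-36,0],[17,-36,0],[17,-36,0],[17,-36,0]],"dr":[[0,0,0.117],[0,0,0.117],[0,0,0.117],[0,0,0],[0,0,0],[0,0,0],[0,0,0],[0,0,0],[0,0,0],[0,0,0],[0,0,0],[0,0,0]],"gripper":[1,1,1,1,1,1,1,1,1,1,1,1]}' 30; python3 -c "
from h import *
s=env.read_state();print(np.round(s['position'],4),np.round(s['ee_rot'],3).tolist(),s['clock'])"
```

```text
clock: 3.5
position: [0.3766, -0.285, 0.2317]
ee_rot: [[1.0, -0.001, 0.001], [-0.001, -1.0, -0.001], [0.001, 0.001, -1.0]]
force: [0.8, -0.6, -0.6]
grip_width: 0.002
gripper_force: 0.0
[ 0.3766 -0.285   0.2317] [[1.0, -0.001, 0.001], [-0.001, -1.0, -0.001], [0.001, 0.001, -1.0]] 3.5
```

```bash
python3 -m inch '{"xyz":[[16.4,-34.5,0],[16.4,-34.5,0],[16.4,-34.5,0],[16.4,-34.5,0],[16.4,-34.5,0],[16.4,-34.5,0],[0,0,20],[0,0,20],[0,0,0]],"dr":[[0,0,0],[0,0,0],[0,0,0],[0,0,0],[0,0,0],[0,0,0],[0,0,0],[0,0,0],[0,0,0]],"gripper":[1,1,1,1,1,1,1,1,1]}'; python3 - <<'E'
from h import *
q=np.load("q.npy");w,p=shot("wrist")
for k in("stand_foot","stand_pivot"):
    for r in env.pinpoint(w,k)[:2]:
        o,v=ray(p,r["position"]);z=bike(q,L[k])[2];print(k,np.round(r["position"]),round(r["confidence"],2),(o+v*(z-o[2])/v[2]).round(4), proj(p,bike(q,L[k])).round())
save(w,"w1.png")
E
```

```text
clock: 4.25
position: [0.4726, -0.0789, 0.1881]
ee_rot: [[1.0, 0.001, -0.006], [0.001, -1.0, 0.001], [-0.006, -0.001, -1.0]]
force: [-0.9, -0.2, -0.6]
grip_width: 0.002
gripper_force: 0.0
stand_foot [356. 266.] 0.84 [ 0.4636 -0.0986  0.1191] [362. 262.]
stand_pivot [202. 225.] 0.57 [ 0.4878 -0.005   0.1138] [208. 223.]
```

View pics/w1.png

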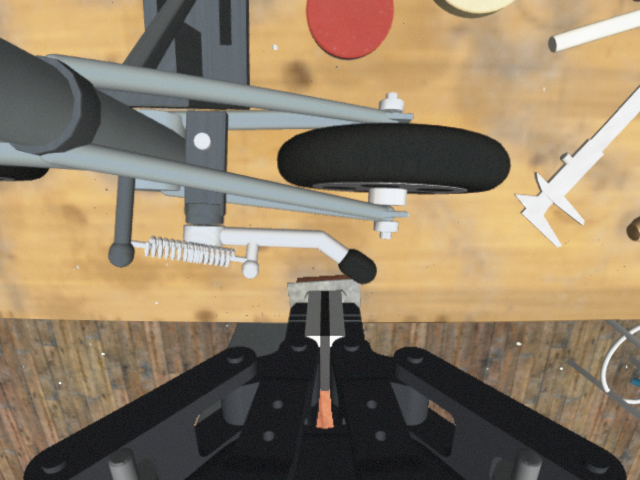

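The wrist view shows the leg as a white bar from (225,235) to (325,240), the foot at (357,265), and the spring with its stud at (250,268). The shut fingertips are at (325,295), about 15 mm thick along the bike. The fit agrees to about 4 mm, so I lower onto the straight leg 55–75 mm behind the pivot.

```bash
python3 -m inch '{"xyz":[[1,-2.6,20],[1,-2.6,20],[1,-2.6,20],[-2,0.7,7],[-2,0.7,7],[-2,0.7,7],[0,0,0]],"dr":[[0,0,0],[0,0,0],[0,0,0],[0,0,0],[0,0,0],[0,0,0],[0,0,0]],"gripper":[1,1,1,1,1,1,1]}'
```

```text
clock: 4.98
position: [0.4714, -0.0748, 0.1103]
ee_rot: [[1.0, -0.002, -0.0], [-0.002, -1.0, -0.0], [-0.0, 0.0, -1.0]]
force: [0.3, -0.1, 1.6]
grip_width: -0.002
gripper_force: 0.8
```

```bash
python3 -m inch '{"xyz":[[-3,-2.2,4.5],[-3,-2.2,4.5],[-3,-2.2,4.5],[0,0,0]],"dr":[[0,0,0],[0,0,0],[0,0,0],[0,0,0]],"gripper":[1,1,1,1]}'; python3 - <<'E'
from h import *
w,p=shot("wrist");save(w,"w2.png")
for r in env.pinpoint(w,"stand_foot")[:2]:print(r)
E
```

```text
clock: 5.32
position: [0.4618, -0.0672, 0.096]
ee_rot: [[1.0, -0.001, -0.001], [-0.001, -1.0, 0.0], [-0.001, -0.0, -1.0]]
force: [-0.4, -0.5, -0.1]
grip_width: 0.0
gripper_force: 0.3
{'position': [359.3, 336.3], 'confidence': 0.66}
```

View pics/w2.png

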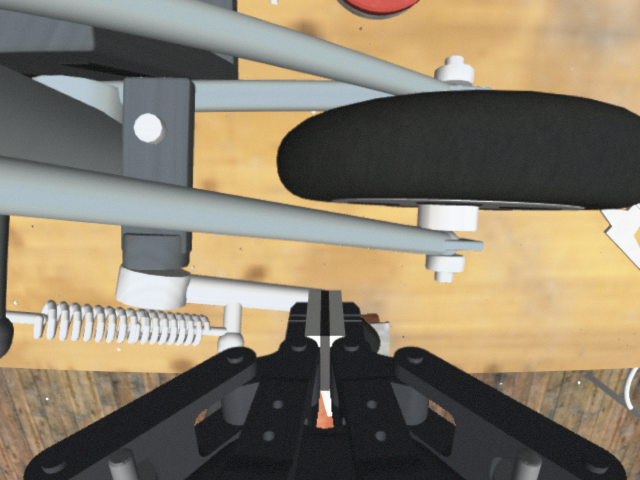

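The leg is under the fingertip at (300,298) and has begun to swing, with the stud at (230,340). I continue along the arc.

```bash
python3 -m inch '{"xyz":[[-2.6,-4,5],[-2.6,-4,5],[-2.6,-4,5],[-1.7,-4.7,3],[-1.7,-4.7,3],[-1.7,-4.7,3],[-1.5,-5.5,2],[-1.5,-5.5,2],[0,0,0]],"dr":[[0,0,0],[0,0,0],[0,0,0],[0,0,0],[0,0,0],[0,0,0],[0,0,0],[0,0,0],[0,0,0]],"gripper":[1,1,1,1,1,1,1,1,1]}'; python3 - <<'E'
from h import *
q=np.load("q.npy")
a=R.from_rotvec(np.array([.94,0,-.34])*1.66)
d=np.array([-43,-45,106])+a.apply([-22,-94,0])
print("foot down exp",d.round(),bike(q,d).round(3))
for n in("scene","wrist"):
    w,p=shot(n)
    print(n,"exp",proj(p,bike(q,d)).round(),"folded",proj(p,bike(q,L["stand_foot"])).round(),[(np.round(r["position"]),r["confidence"]) for r in env.pinpoint(w,"stand_foot")[:2]])
    if n=="scene": save({"img":cv2.resize(w["img"][200:370,220:440],None,fx=3.5,fy=3.5)},"s3.png")
E
```

```text
clock: 6.17
position: [0.4465, -0.029, 0.0684]
ee_rot: [[1.0, 0.001, -0.001], [0.001, -1.0, 0.0], [-0.001, -0.0, -1.0]]
force: [-0.5, -0.1, -0.0]
grip_width: -0.002
gripper_force: 0.0
foot down exp [-94. -29.  26.] [0.421 0.009 0.048]
scene exp [363. 322.] folded [387. 270.] [(array([361., 321.]), 0.64)]
wrist exp [246. 335.] folded [567. 333.] [(array([238., 336.]), 0.88)]
```

View pics/s3.png

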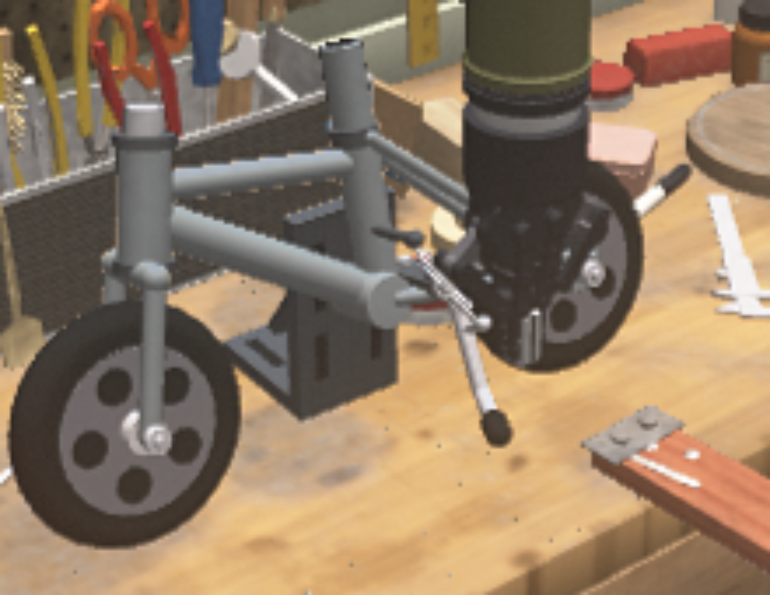

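The scene crop shows the stand hanging down with its foot at (495,428), and the bike still leaning on the plate. The foot sits within 2 px of where the stop angle puts it, so it has snapped home. I lift, open the gripper, and line up in front of the seat tube.

```bash
python3 -m inch '{"xyz":[[-3,8,0],[0,0,-25],[0,0,-25],[0,0,-25],[0,0,-25],[0,0,-25],[0,0,-26],[0,-26,0],[0,-26,0],[0,0,0],[0,0,0]],"dr":[[0,0,0],[0,0,0],[0,0,0],[0,0,0],[0,0,0],[0,0,0],[0,0,0],[0,0,0],[0,0,0],[0,0,0],[0,0,0]],"gripper":[1,1,1,1,-1,-1,-1,-1,-1,-1,-1]}' 30; python3 - <<'E'
from h import *
q=np.load("q.npy")
obs=[]
for n in("wrist","scene","top"):
    w,p=shot(n)
    print(n,"exp",proj(p,bike(q,L["seat_tube"])).round(),[(np.round(r["position"]),round(r["confidence"],2)) for r in env.pinpoint(w,"seat_tube")[:3]])
    for r in env.pinpoint(w,"seat_tube")[:1]:
        o,v=ray(p,r["position"]);print((o+v*(.231-o[2])/v[2]).round(4))
    if n=="wrist":save(w,"w4.png")
E
```

```text
clock: 7.28
position: [0.4439, 0.0139, 0.2201]
ee_rot: [[1.0, 0.001, 0.001], [0.001, -1.0, -0.001], [0.001, 0.001, -1.0]]
force: [0.1, -0.3, -0.5]
grip_width: 0.974
gripper_force: 0.0
wrist exp [320. -21.] []
scene exp [319. 224.] [(array([321., 222.]), 0.93)]
[0.5704 0.0055 0.231 ]
top exp [310. 265.] [(array([310., 262.]), 0.76)]
[0.5687 0.0145 0.231 ]
```

View pics/w4.png

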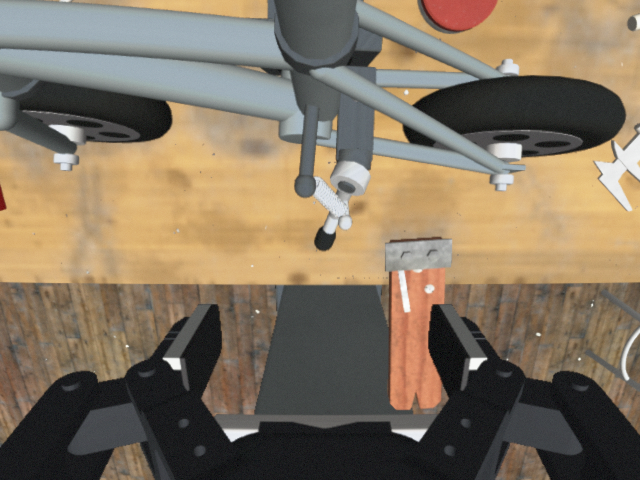

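The wrist view shows the bare seat tube coming up at (316,20), nearly centred between the fingers at (200,340) and (450,340). I go straight in.

```bash
python3 -m inch '{"xyz":[[24.5,-1.5,0],[24.5,0,0],[24.5,0,0],[24.5,0,0],[24.5,0,0],[0,0,0]],"dr":[[0,0,0],[0,0,0],[0,0,0],[0,0,0],[0,0,0],[0,0,0]],"gripper":[-1,-1,-1,-1,-1,-1]}'; python3 - <<'E'
from h import *
w,p=shot("wrist");save(w,"w5.png");q=np.load("q.npy")
print(proj(p,bike(q,(0,-20,265))).round(),[(np.round(r["position"]),round(r["confidence"],2)) for r in env.pinpoint(w,"seat_tube")[:3]], proj(p,bike(q,L["seat_tube"])).round())
E
```

```text
clock: 8.23
position: [0.5698, 0.0141, 0.2186]
ee_rot: [[1.0, -0.002, 0.001], [-0.002, -1.0, 0.003], [0.001, -0.003, -1.0]]
force: [-0.9, -0.3, 0.8]
grip_width: 0.996
gripper_force: 0.0
[321. 364.] [(array([319., 339.]), 0.74)] [321. 337.]
```

View pics/w5.png

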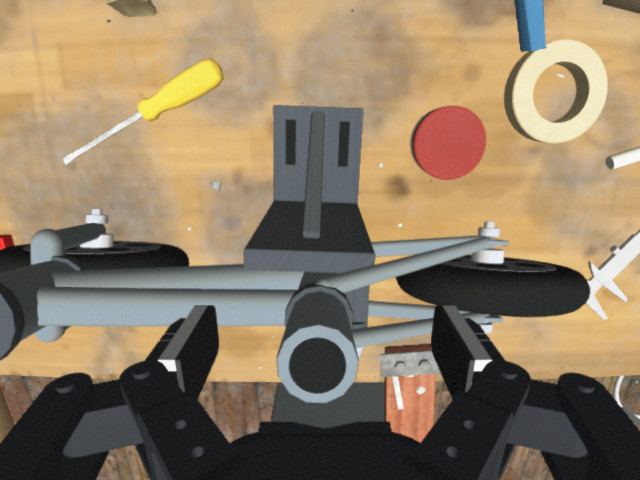

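The tube mouth at (318,365) stands centred between the pads at (190,345) and (455,345). I close.

```bash
python3 -m inch '{"xyz":[[0,0,0],[0,0,0],[0,0,0],[0,0,0],[0,0,0],[0,0,0],[0,0,0],[0,0,0],[0,0,0],[0,0,0]],"dr":[[0,0,0],[0,0,0],[0,0,0],[0,0,0],[0,0,0],[0,0,0],[0,0,0],[0,0,0],[0,0,0],[0,0,0]],"gripper":[1,1,1,1,1,1,1,1,1,1]}' 40; python3 - <<'E'
from h import *
from h import R
s=env.read_state();q=np.load("q.npy");T=np.array(s["position"]);Rm=np.array(s["ee_rot"])
lean=q[3];N=24
print(s["grip_width"]*85,lean)
ax=R.from_euler("z",q[2]).apply([0,1,0])
prev=(T,Rm);
c0=np.array([q[0],T[1],.015]);
for i in range(4,N+1,4):
    th=-lean*i/N;D=R.from_rotvec(ax*th).as_matrix();c=c0+np.array([th*.015,0,0])
    P=c+D@(T-c0);M=D@Rm
    print(i,P.round(4),"step tool mm",(prev[1].T@(P-prev[0])*1e3/4).round(2),"dr",(R.from_matrix(prev[1].T@M).as_rotvec()/4).round(4));prev=(P,M)
E
```

```text
clock: 9.17
position: [0.5665, 0.0157, 0.2205]
ee_rot: [[1.0, -0.001, 0.0], [-0.001, -1.0, 0.001], [0.0, -0.001, -1.0]]
force: [-1.7, 2.6, 5.7]
grip_width: 0.316
gripper_force: 39.5
26.81930787965195 0.24719073373406422
4 [0.5574 0.0158 0.2226] step tool mm [-2.28 -0.04 -0.54] dr [-0.0002  0.0103 -0.    ]
8 [0.5482 0.016  0.2244] step tool mm [-2.28 -0.04 -0.55] dr [-0.0002  0.0103 -0.    ]
12 [0.5389 0.0162 0.2259] step tool mm [-2.28 -0.04 -0.55] dr [-0.0002  0.0103 -0.    ]
16 [0.5296 0.0164 0.227 ] step tool mm [-2.28 -0.04 -0.56] dr [-0.0002  0.0103 -0.    ]
20 [0.5202 0.0166 0.2277] step tool mm [-2.28 -0.04 -0.57] dr [-0.0002  0.0103 -0.    ]
24 [0.5109 0.0168 0.2281] step tool mm [-2.28 -0.04 -0.57] dr [-0.0002  0.0103 -0.    ]
```

Grip holds at a 27 mm opening. I swing it upright along the arc.

```bash
python3 -m inch '{"xyz":[[-2.28,0,-0.55],[-2.28,0,-0.55],[-2.28,0,-0.55],[-2.28,0,-0.55],[-2.28,0,-0.55],[-2.28,0,-0.55],[-2.28,0,-0.55],[-2.28,0,-0.55],[-2.28,0,-0.55],[-2.28,0,-0.55],[-2.28,0,-0.55],[-2.28,0,-0.55]],"dr":[[0,0.0103,0],[0,0.0103,0],[0,0.0103,0],[0,0.0103,0],[0,0.0103,0],[0,0.0103,0],[0,0.0103,0],[0,0.0103,0],[0,0.0103,0],[0,0.0103,0],[0,0.0103,0],[0,0.0103,0]],"gripper":[1,1,1,1,1,1,1,1,1,1,1,1]}'
```

```text
clock: 10.17
position: [0.5394, 0.0165, 0.2261]
ee_rot: [[0.992, 0.0, 0.127], [0.0, -1.0, 0.001], [0.127, -0.001, -0.992]]
force: [0.7, 5.2, 7.6]
grip_width: 0.318
gripper_force: 39.3
```

```bash
python3 -m inch '{"xyz":[[-2.28,0,-0.56],[-2.28,0,-0.56],[-2.28,0,-0.56],[-2.28,0,-0.56],[-2.28,0,-0.56],[-2.28,0,-0.56],[-2.28,0,-0.56],[-2.28,0,-0.56],[-2.28,0,-0.56],[-2.28,0,-0.56],[-2.28,0,-0.56],[-2.28,0,-0.56]],"dr":[[0,0.0103,0],[0,0.0103,0],[0,0.0103,0],[0,0.0103,0],[0,0.0103,0],[0,0.0103,0],[0,0.0103,0],[0,0.0103,0],[0,0.0103,0],[0,0.0103,0],[0,0.0103,0],[0,0.0103,0]],"gripper":[1,1,1,1,1,1,1,1,1,1,1,1]}'; python3 - <<'E'
from h import *
from scipy.optimize import least_squares
q0=np.load("q.npy")
d=np.array([-43,-45,106])+R.from_rotvec(np.array([.94,0,-.34])*1.66).apply([-22,-94,0])
L["stand_foot"]=d
g=[q0[0]-.0037,q0[1],q0[2],0.]
obs=[]
for n in("top","scene"):
    w,p=shot(n)
    for k in L:
        for r in env.pinpoint(w,k):
            u=proj(p,bike(g,L[k]))
            if np.hypot(*(r["position"]-u))<15: obs.append((p,k,r["position"]));break
    c=w["img"][190:370,200:420]
    save({"img":cv2.resize(c,None,fx=3.3,fy=3.3,interpolation=cv2.INTER_CUBIC)},n+"6.png")
f=lambda q:np.concatenate([proj(p,bike(q,L[k]))-u for p,k,u in obs])
o=least_squares(f,g,loss="soft_l1");print(o.x.round(4))
for (p,k,u),e in zip(obs,f(o.x).reshape(-1,2)):print(k,np.round(u),e.round(1))
E
```

```text
clock: 11.17
position: [0.5116, 0.0165, 0.2285]
ee_rot: [[0.968, 0.001, 0.249], [0.001, -1.0, 0.0], [0.249, 0.0, -0.968]]
force: [-0.6, 6.5, 9.6]
grip_width: 0.319
gripper_force: 39.4
[ 0.5042  0.0334 -0.0557 -0.0089]
seat_tube [336. 227.] [1.3 3.7]
stand_pivot [360. 292.] [-1.7 -2.3]
stand_foot [368. 334.] [-2.3 -0.7]
rear_tyre [383. 305.] [ 1.7 -0.2]
front_tyre [264. 352.] [0.2 1.4]
```

View pics/scene6.png

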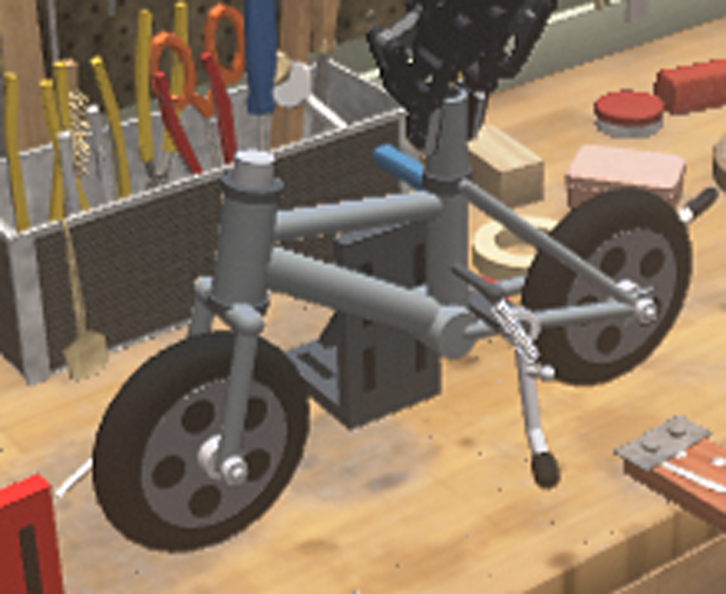

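The scene crop shows the bike upright in the gripper, the stand's foot at (545,470) hanging clear, and both tyres on the bench, off the plate. Next I cross-check the lean with the wrist camera and by stepping the tilt through the seat tube's drawn edges.

```bash
python3 - <<'E'
from h import *
from scipy.optimize import least_squares
q0=np.load("q.npy")
L["stand_foot"]=np.array([-43,-45,106])+R.from_rotvec(np.array([.94,0,-.34])*1.66).apply([-22,-94,0])
g=np.array([q0[0]-.0037,q0[1],q0[2],0.])
obs=[]
for n in("wrist","top","scene","wrist","scene"):
    w,p=shot(n)
    for k in L:
        for r in env.pinpoint(w,k):
            u=proj(p,bike(g,L[k]))
            if np.hypot(*(r["position"]-u))<30: obs.append((n,p,k,r["position"]));break
    if n=="scene": sc=p
f=lambda q:np.concatenate([proj(p,bike(q,L[k]))-u for n,p,k,u in obs]+[[(q[2]-g[2])*150]])
o=least_squares(f,g,loss="soft_l1");print(o.x.round(4))
for (n,p,k,u),e in zip(obs,f(o.x)[:-1].reshape(-1,2)):print(n,k,np.round(u),e.round(1))
c=cv2.resize(sc["img"][190:370,200:420],None,fx=3.3,fy=3.3,interpolation=cv2.INTER_CUBIC)
for l,a in((0,(255,0,0)),(.05,(0,255,0)),(-.05,(0,0,255))):
    h=g.copy();h[3]=l
    pts=[((proj(sc,bike(h,(0,-20,z)))-[200,190])*3.3).astype(int) for z in(110,215)]
    cv2.line(c,tuple(int(v) for v in pts[0]),tuple(int(v) for v in pts[1]),a,1)
    pts=[((proj(sc,bike(h,(0,y,75+74*np.sin(t))))-[200,190])*3.3).astype(int) for y in[0] for t in[0]]
    for y0 in(-160,170):
        P=np.array([((proj(sc,bike(h,(0,y0+76*np.cos(t),76+76*np.sin(t))))-[200,190])*3.3) for t in np.linspace(0,6.28,60)]).astype(np.int32)
        cv2.polylines(c,[P],True,a,1)
save({"img":c},"s7.png")
s=env.read_state();print(s["clock"],np.round(s["joint_velocities"],3),np.round(s["force"],1))
E
```

```text
[ 0.506   0.0365 -0.0361  0.001 ]
wrist seat_tube [323. 329.] [-0.3  1.3]
wrist rear_tyre [456. 265.] [ 1.2 -1.9]
wrist front_tyre [143. 252.] [ 0.2 -0.2]
wrist bike [306. 257.] [-1.8  1.2]
scene seat_tube [334. 232.] [ 0.5 -1.7]
scene stand_pivot [355. 292.] [ 1.1 -3.7]
scene stand_foot [362. 332.] [2.8 0.8]
scene front_tyre [265. 354.] [-1.   0.5]
wrist seat_tube [323. 332.] [-0.3 -1.7]
wrist rear_tyre [457. 264.] [ 0.6 -0.4]
wrist front_tyre [142. 252.] [ 0.9 -0.2]
wrist bike [304. 258.] [0.1 0.3]
scene seat_tube [335. 229.] [0.  0.9]
scene stand_pivot [357. 292.] [-0.7 -3.6]
scene stand_foot [364. 329.] [0.4 3.4]
scene rear_tyre [382. 302.] [0.2 2. ]
scene front_tyre [264. 353.] [-0.5  1.2]
13.6167 [-0.001  0.    -0.001  0.    -0.001 -0.    -0.001] [-1.9  4.8  9.5]
```

View pics/s7.png

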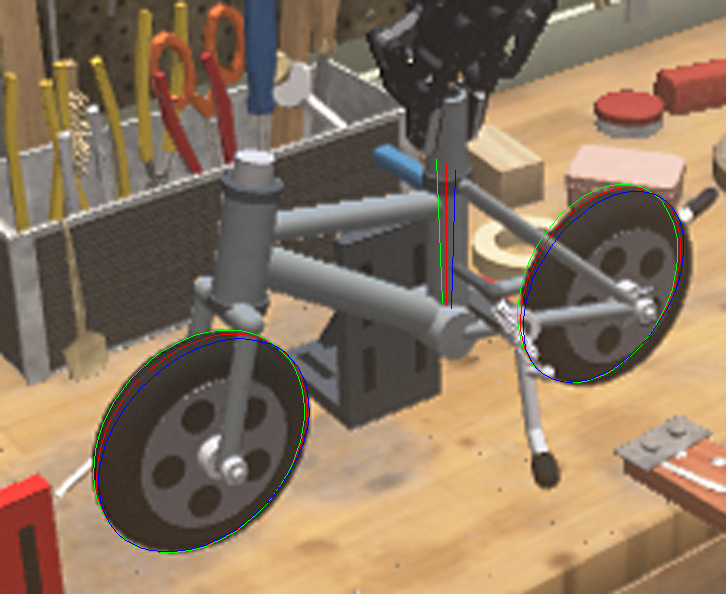

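The overlay puts the wheels on the zero-lean outlines. The fitted lean is 0.001 rad, the tyres are where they stood, the foot at (545,470) hangs clear, and the joints are still. I hand in.

```bash
python3 -c "
from cell import env
print(env.sign_off())"
```

```text
the job is handed in; nothing more can be done
None
```

The stand is snapped down, and I handed in with the gripper still holding the bike by its seat tube: upright (fitted lean about 0.001 rad), still, both tyres on the bench within about 5 mm of where they stood, and the foot hanging clear.

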